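# Snap the nut caps onto the press base

## Robot

A 7-joint arm with a two-finger parallel gripper is mounted at the origin on the work surface. World frame = base frame: x ahead of the robot, y to its left, z up, the work surface at z = 0. Lengths are in m, angles in rad, forces in N, time in s.
With the tool pointing down it reaches from about 0.4 to 0.85 m from the base axis. Payload 10.4 kg.
Tool frame: the origin (TCP) lies between the finger pads; the fingertips stand 19 mm ahead of it and the grasp point (between the pads) is the TCP (manip.tip_reach is the z of the fingertips in the tool frame, in m); z points along the fingers, y is the direction in which the jaws open and shut (so a half turn about z gives the same grasp; the last joint's range is limited). The gripper opens to 85 mm and grips with 20 to 120 N. Pads are 22 mm wide; open, the fingers measure 114 mm over their backs; the gripper's body (76 mm by 85 mm) begins 54 mm behind the grasp point. The pads swing forward as they close: fully open they stand 13 mm farther back than shut.
Start: joints at [1.17, 0.332, -0.065, 1.46, 0.022, 1.35, -0.088], TCP at [0.231, -0.581, 0.218] pointing down, gripper open.
Joint ranges: [-2.6, 2.6], [-0.5, 2.12], [-1.47, 1.34], [0.16, 2.42], [-1.27, 4.41], [0.06, 2.06], [-2.6, 2.6]. Speed limits (rad/s): [2.22, 2.22, 2.79, 2.79, 3.14, 3.14, 3.14].

## Interface

Orientations are given as a unit quaternion [x, y, z, w].
In Python, from workcell import sensors, cams, manip gives the robot as it stands.
- The arm moves only by the shell command python3 -m jog 'ROWS' [FORCE]. ROWS is JSON, a list of rows, each a list of 3 entries, a list of its own where there are three numbers: the shift along the world's x, y, z in m, then the turn, a rotation vector about the world's x, y, z in rad, then the opening in per cent of the stroke, from 0 (shut) to 100 (fully open). In form: [[[dx, dy, dz], [wx, wy, wz], grip], ...]. A call has 1 to 5 rows; each row shifts and turns the pose as measured when the row begins; what a row does not reach is not made up. A row lasts 1/8 s, in which the tool goes at most 62.5 mm and 10.7 degrees, less where a joint would pass 70% of its speed; a pose out of reach is approached as far as the arm can. A call with a gripper value outside its range is refused whole. The fingers move at their own pace and stop on an object; FORCE is the grip in N (left out, the last holds). Time passes only in rows, so rows that do not move let the fingers close. It gives the time, the measured TCP pose, the force and the opening at its end, in the units of the state.
- sensors.get_obs(): the state, without advancing time (a new reading comes with each control period).
- cams.camera(name): name is "scene" or "top" or "wrist"; returns (picture, depth): 384x512x3 uint8, red, green, blue; 384x512 float32, m along the optical axis (not along the pixel's ray), 0 where there is no reading.
- cams.camera_model(name): a dict with "intrinsics" (3x3 intrinsics, pixels), "view" (4x4, takes a point from world to camera coordinates). Camera axes: x right, y down, z forward; pixel columns grow to the right and rows downward; lengths in m; the calibration is good to about 2 mm. A picture is of the moment at which its call begins: read the wrist's pose just before it. camera_model takes no time and is no camera call; for the wrist camera it gives the pose at the moment of the call.
- manip.hand_in(): hands the job in, once; it reports no verdict.
The state is a dict: "clock": time; "joint_pos": joint angles; "joint_velocities": joint speeds; "tau": joint torques, N m; "position": TCP position; "ee_rot": TCP orientation; "ft_force": force on the tool from outside, world axes, zero at the start; "torque": the same for the moment, N m; "grip_width": opening from 0.0 (shut) to 1.0 (fully open).
Only numpy, scipy, OpenCV 4.12 (cv2) and the standard library are available. Lean on these libraries where they do the work, as an engineer would, in place of code of your own. Each camera call takes 0.05 s, during which the arm holds its last target.

## Task

Two of the nuts on the heat press's base plate, one large and one small, are bare, and their black plastic snap caps lie on the bench. Match each cap to its nut by size and press it straight down onto the collar until it clicks, then keep bearing down firmly (about 10 N) so that it sits flush; do both, in either order, without shifting the spanner, the carton or the roll of tape. Do not let go at the end: finish while still pressing the second cap down firmly with the fingers.

Things in the scene. Friction and masses are not known exactly. Their poses are not given: they have to be found in the camera images.
- cap_large: Larger loose cap: black plastic, domed top, 44 mm diameter, 25 mm high, about 20 g, on the bench open side down. Origin: centre of the open bottom rim; z up. Straight side up to 19 mm. An inner lip 2 mm above the rim (opening 31 mm) must jump over the collar's beads: that takes 5 to 17 N, then it snaps down (the click: the force drops to nothing or pulls), then rises again on the seat.
- cap_small: Smaller loose cap: as the larger, but 34 mm diameter, 20 mm high, about 14 g, straight side up to 14 mm, lip opening 22 mm, click at 4 to 16 N. Origin: centre of the open bottom rim; z up. Both caps fit at any turn about z, stay on once clicked, and centre themselves on nut and beads if up to about 2 mm off.
- post_large: Bare large nut at a corner of the plate, fixed. Origin: centre of the top of its white collar flange (46 mm diameter), the seat for the large cap's rim, 15 mm above the bench; z up. Above the seat: nut (28 mm over corners) to 15.5 mm, stud to 20.5 mm, four springy tongues with beads (34 mm over them) to 10 mm. The lip meets the beads with the rim 8 mm above the seat. No other nut is within 100 mm.
- post_small: Bare small nut on the plate's round flange, fixed, at any one of the flange's four places. Origin: centre of the top of its white collar flange (36 mm diameter), the seat for the small cap's rim, 23 mm above the bench; z up. Above the seat: nut (20 mm over corners) to 12 mm, stud to 15.8 mm, tongues with beads (25 mm over them) to 10 mm. The lip meets the beads with the rim 8 mm above the seat.
- base: Press base plate, fixed: dark steel, 300 mm (x) by 380 mm (y) by 12 mm, with a grey flange 210 mm wide, 20 mm above the bench. Origin: centre of the underside; z up. In the middle a column socket 62 mm wide, top at 57 mm. Small nuts: 80 mm from the centre along +x, -x, +y, -y, three of them capped (top at 43 mm). Large nuts: x +-115, y +-155 mm; +x +y is bare, the others capped (top at 40 mm).
- spanner: Bystander: steel spanner, 200 mm long, 8 mm high, lying flat. Origin: its middle, underside; x along its length.
- carton: Bystander: plain brown carton, 90 mm (x) by 150 mm (y) by 55 mm high. Origin: centre of its underside.
- tape: Bystander: roll of amber tape lying flat, 90 mm diameter, 20 mm high, open in the middle. Origin: centre of its underside.
Mind the look-alikes: they are no part of the job. Leave any turquoise or yellow look-alike of the cap_small alone.

How it is judged:
By the outcome, as a careful person would: the job done as asked, in the order asked, and still so for the second after the job is handed in, while the arm keeps its last pose, push and grip.
It also fails if it takes over 67 s, if anything falls off the work surface, if the arm or the gripper's body presses on something with over 40 N, if the wrist force passes 120 N, or if a joint passes its speed limit or range.

## Working session

There is one attempt and no reset: what is moved stays moved. The work goes in short steps, Python scripts to look and compute and a shell command to move; the robot and the scene stay as the last step left them, time stands still between calls to the robot, and variables do not carry over. Pictures are saved under pics/ and viewed, and the job is handed in when it is done.

```bash
ls; mkdir -p pics
python3 - <<'E'
from workcell import sensors, cams, manip
import cv2,numpy as np
o=sensors.get_obs()
for k,v in o.items(): print(k,np.round(v,3))
print(manip.tip_reach)
for n in("scene","top"):
    im,d=cams.camera(n); np.savez(f'pics/{n}0.npz',im=im,d=d)
    cv2.imwrite(f'pics/{n}0.png',im[:,:,::-1]); m=cams.camera_model(n); print(n,np.round(m['intrinsics'],1).tolist(),np.round(m['view'],3).tolist())
E
```

```text
pics
clock 0.0
joint_pos [ 1.17   0.333 -0.065  1.461  0.022  1.35  -0.089]
joint_velocities [ 0.     0.    -0.    -0.001 -0.001  0.001  0.   ]
tau [-0.0000e+00 -6.2544e+01  4.9000e-02 -3.9161e+01  1.6000e-02  1.0000e-02
  0.0000e+00]
position [ 0.23  -0.581  0.217]
ee_rot [ 0.982  0.188 -0.    -0.001]
ft_force [0.427 0.142 0.986]
torque [ 0.023 -0.034 -0.033]
grip_width 0.995
0.019
scene [[482.3, 0.0, 253.5], [0.0, 482.3, 190.9], [0.0, 0.0, 1.0]] [[-0.432, 0.902, -0.002, 0.133], [0.67, 0.32, -0.67, -0.382], [-0.604, -0.291, -0.742, 1.757], [0.0, 0.0, 0.0, 1.0]]
top [[452.6, 0.0, 251.8], [0.0, 452.6, 190.0], [0.0, 0.0, 1.0]] [[0.008, -1.0, -0.001, 0.132], [-0.979, -0.008, -0.204, 0.537], [0.204, 0.002, -0.979, 0.95], [0.0, 0.0, 0.0, 1.0]]
```

View pics/scene0.png

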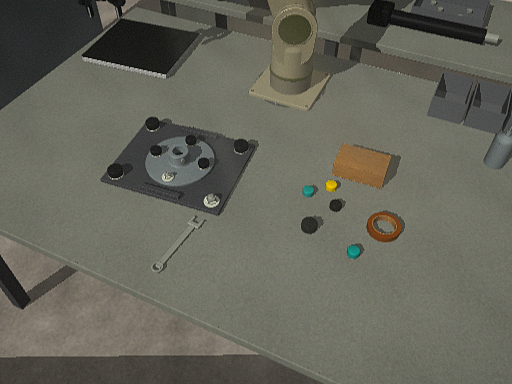

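View pics/top0.png

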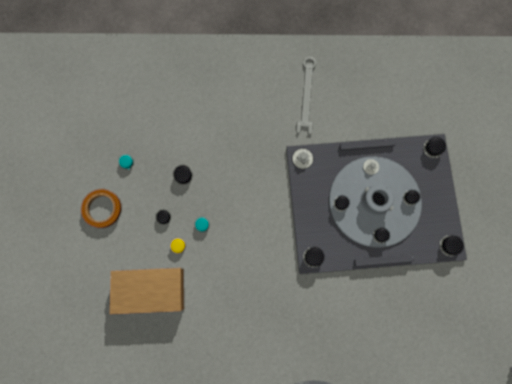

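The top view shows the bare large nut at about (303,158), the bare small nut at (371,167), the large cap at (183,175) and the small cap at (163,217). The small cap has teal and yellow look-alikes nearby. The spanner is beyond the plate. Next I'll measure these positions.

```bash
cat > h.py <<'E'
import numpy as np,cv2
from workcell import sensors,cams,manip
def ray(m,u,v,z):
    K=np.array(m['intrinsics']);V=np.array(m['view']);R=V[:3,:3];t=V[:3,3]
    c=-R.T@t; d=R.T@np.linalg.solve(K,[u,v,1.]); return c+d*(z-c[2])/d[2]
def cloud(m,d):
    K=np.array(m['intrinsics']);V=np.array(m['view']);v,u=np.mgrid[:d.shape[0],:d.shape[1]]
    p=np.stack([(u-K[0,2])/K[0,0]*d,(v-K[1,2])/K[1,1]*d,d],-1)
    return (p-V[:3,3])@V[:3,:3]
E
python3 - <<'E'
from h import *
pts={'top':dict(large=(183,175),small=(163,217),tealA=(202,225),tealB=(126,162),yel=(178,246),PL=(303,158),PS=(371,167)),'scene':dict(large=(309,225),small=(336,205),PL=(211,201),PS=(168,177))}
for n in pts:
    f=np.load(f'pics/{n}0.npz');im=f['im'];d=f['d'];m=cams.camera_model(n);P=cloud(m,d)
    print(n)
    for k,(u,v) in pts[n].items():
        w=P[v-14:v+15,u-14:u+15].reshape(-1,3)
        if k[0]!='P': s=w[(w[:,2]>.012)&(w[:,2]<.05)]
        else:
            rgb=im[v-14:v+15,u-14:u+15].reshape(-1,3).astype(int); s=w[(rgb.min(1)>125)]
        print(k,len(s),np.round((s.min(0)+s.max(0))/2,4),'med',np.round(np.median(s,0),4),'ext',np.round(np.ptp(s,0),4),'zmax',s[:,2].max().round(4))
    if n=='top':
        hs=cv2.resize(im[40:300,90:480],None,fx=2,fy=2,interpolation=cv2.INTER_CUBIC);cv2.imwrite('pics/topz.png',hs[:,:,::-1])
        for k in('large','small'):
            u,v=pts[n][k]; g=im[v-14:v+15,u-14:u+15].max(2); mk=(g<45).astype(np.uint8); cs,_=cv2.findContours(mk,0,2); c=max(cs,key=cv2.contourArea); (x,y),r=cv2.minEnclosingCircle(c); print(k,'circ',x+u-14,y+v-14,r)
        # plate corners
        s=(P[...,2]>.035)&(P[...,0]>.1); 
        k,l,st,ce=cv2.connectedComponentsWithStats(s.astype(np.uint8))
        for i in range(1,k):
            if st[i,4]>30:
                w=P[l==i]; print('blob',st[i],np.round((w.min(0)+w.max(0))/2,4),np.round(np.ptp(w,axis=0),3), w[:,2].max().round(4))
E
```

```text
top
large 284 [0.5799 0.2991 0.0214] med [0.5783 0.2986 0.0246] ext [0.0438 0.0414 0.0178] zmax 0.0303
small 169 [0.4794 0.3416 0.0195] med [0.479  0.3399 0.0192] ext [0.0324 0.0327 0.0139] zmax 0.0264
tealA 170 [0.4639 0.2516 0.0191] med [0.4632 0.2511 0.0195] ext [0.0324 0.0324 0.012 ] zmax 0.025
tealB 159 [0.6103 0.4347 0.0202] med [0.6088 0.4336 0.0195] ext [0.0324 0.0334 0.0147] zmax 0.0276
yel 176 [0.4139 0.3045 0.0187] med [0.4136 0.3039 0.019 ] ext [0.0317 0.0317 0.0117] zmax 0.0245
PL 197 [0.6241 0.0184 0.0243] med [0.6251 0.0166 0.0167] ext [0.0423 0.0455 0.0311] zmax 0.0399
PS 476 [ 0.4768 -0.0194  0.5274] med [ 0.5979 -0.1452  0.0212] ext [0.2918 0.3075 1.0245] zmax 1.0396
large circ 182.5 174.5 8.860122680664062
small circ 162.88888931274414 216.88888931274414 6.559420585632324
blob [427 137  19  18 257] [ 0.4999 -0.087   0.5374] [0.338 0.443 1.005] 1.0396
blob [368 162   8   8  36] [ 0.4692 -0.0055  0.5374] [0.277 0.28  1.005] 1.0396
blob [363 184  31  30 541] [ 0.4405 -0.021   0.5373] [0.219 0.311 1.005] 1.0396
blob [405 190  15  15 178] [ 0.5265 -0.2239  0.0415] [0.032 0.032 0.013] 0.0479
blob [335 196  15  15 174] [ 0.5115 -0.0656  0.0409] [0.032 0.032 0.012] 0.0468
blob [375 228  15  15 182] [ 0.4398 -0.1516  0.0411] [0.031 0.032 0.011] 0.0469
blob [444 236  20  19 292] [ 0.3851 -0.0983  0.5374] [0.108 0.465 1.004] 1.0396
blob [305 247  19  20 299] [0.3717 0.0567 0.5374] [0.082 0.155 1.005] 1.0396
blob [ 109  268   73   47 3127] [0.3155 0.2868 0.5383] [0.097 0.305 1.003] 1.0396
scene
large 207 [0.5807 0.2965 0.0229] med [0.5858 0.2977 0.0268] ext [0.046  0.0433 0.0216] zmax 0.0337
small 107 [0.4816 0.3375 0.0205] med [0.4844 0.3387 0.0222] ext [0.0332 0.0326 0.016 ] zmax 0.0285
PL 84 [0.6281 0.0163 0.0269] med [0.6316 0.0194 0.0206] ext [0.0349 0.0442 0.0259] zmax 0.0399
PS 71 [ 0.5875 -0.1439  0.0295] med [ 0.607  -0.1393  0.0272] ext [0.0732 0.0393 0.0277] zmax 0.0434
```

View pics/topz.png

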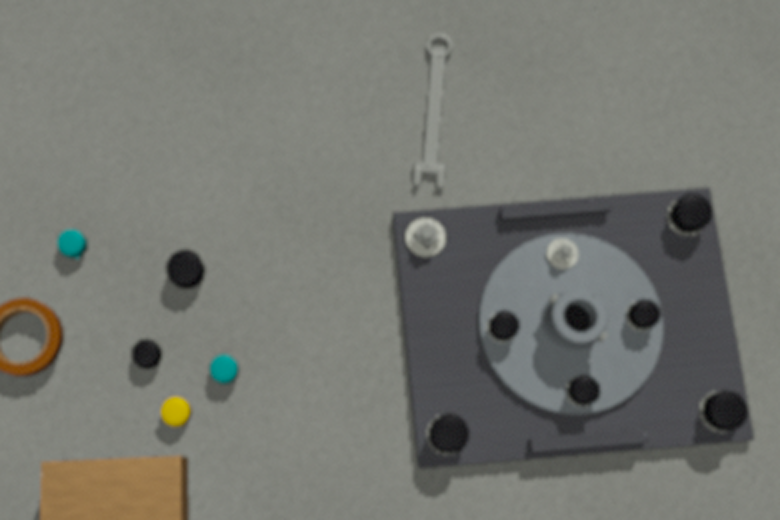

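```bash
python3 -m jog '[[[0.04,0.04,0.02],[0,0,-0.12],100],[[0.04,0.045,0],[0,0,-0.12],100],[[0.04,0.045,0],[0,0,-0.12],100],[[0.04,0.045,0],[0,0,0],100],[[0.04,0.045,0],[0,0,0],100]]' 60; python3 -m jog '[[[0.04,0.045,0],[0,0,0],100],[[0.04,0.045,0],[0,0,0],100],[[0.04,0.045,0],[0,0,0],100],[[0.04,0.04,0],[0,0,0],100],[[0,0,0],[0,0,0],100]]'
python3 - <<'E'
from h import *
print(np.round(sensors.get_obs()['joint_pos'],2))
m=cams.camera_model('wrist');im,d=cams.camera('wrist')
print(np.round(m['view'],3).tolist(),np.round(m['intrinsics'],1).tolist())
cv2.imwrite('pics/w1.png',im[:,:,::-1])
E
```

```text
clock: 0.72
position: [0.4298, -0.3567, 0.2352]
ee_rot: [1.0, -0.002, -0.002, -0.002]
ft_force: [0.8, -1.5, 0.4]
grip_width: 0.998
clock: 1.35
position: [0.5955, -0.1693, 0.2335]
ee_rot: [1.0, 0.001, -0.002, -0.003]
ft_force: [0.1, -1.0, -0.8]
grip_width: 1.001
[ 0.48  0.34 -0.35  1.43  0.11  1.39 -1.44]
[[0.002, -1.0, -0.007, -0.167], [-0.953, -0.004, 0.303, 0.522], [-0.303, 0.006, -0.953, 0.576], [0.0, 0.0, 0.0, 1.0]] [[299.5, 0.0, 255.6], [0.0, 299.5, 194.3], [0.0, 0.0, 1.0]]
```

View pics/w1.png

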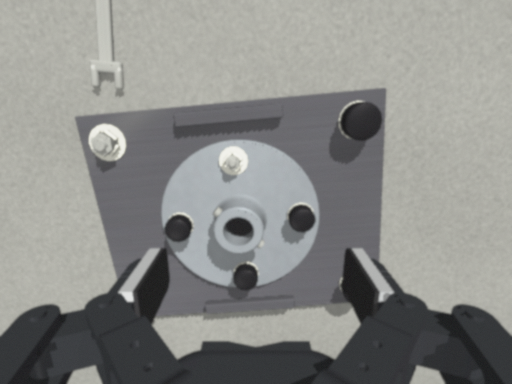

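The wrist view shows both bare posts whole: large at (107,143), small at (233,161). I'll fit ellipses to the white flanges.

Run:
```python
from h import *
m=cams.camera_model('wrist');im,d=cams.camera('wrist')
V=np.array(m['view']);print('cam',-V[:3,:3].T@V[:3,3])
P=cloud(m,d)
for k,(u,v),z in(('PL',(107,143),.015),('PS',(233,161),.023)):
    h=26;w=im[v-h:v+h+1,u-h:u+h+1].astype(int);mk=(w.min(2)>150).astype(np.uint8)
    mk=cv2.morphologyEx(mk,cv2.MORPH_CLOSE,np.ones((3,3)))
    cs,_=cv2.findContours(mk,0,1);c=max(cs,key=cv2.contourArea)
    e=cv2.fitEllipse(cv2.convexHull(c)); cx,cy=e[0][0]+u-h,e[0][1]+v-h
    pts=np.array([ray(m,a+u-h,b+v-h,z) for a,b in c.reshape(-1,2)])
    (x,y),r=cv2.minEnclosingCircle(pts[:,:2].astype(np.float32))
    print(k,cx,cy,e[1],ray(m,cx,cy,z).round(4),'circ',round(x,4),round(y,4),round(r,4), 'ext',np.ptp(pts,axis=0).round(4))
    q=P[v-h:v+h+1,u-h:u+h+1][(mk>0)]; s=q[np.abs(q[:,2]-z)<.003]; (x,y),r=cv2.minEnclosingCircle(s[:,:2].astype(np.float32)); print('depth',x,y,r,np.median(s[:,2]),len(s),'stud', q[q[:,2]>q[:,2].max()-.003].mean(0).round(4))
# capped tops
for k,(u,v) in dict(L=(178,228),R=(302,218),B=(246,277)).items():
    h=20;g=im[v-h:v+h+1,u-h:u+h+1].max(2);q=P[v-h:v+h+1,u-h:u+h+1];s=q[(np.abs(q[...,2]-.041)<.003)&(g<90)]
    (x,y),r=cv2.minEnclosingCircle(s[:,:2].astype(np.float32));print(k,x,y,r,len(s),np.median(s,axis=0).round(4))
cv2.imwrite('pics/w1z.png',cv2.resize(im[100:190,70:270],None,fx=4,fy=4,interpolation=2)[:,:,::-1])
```

```text
cam [ 0.6712509  -0.1719514   0.38981631]
PL 104.32856178283691 140.77388763427734 (34.611820220947266, 40.301361083984375) [0.6219 0.0187 0.015 ] circ 0.6216 0.019 0.0239 ext [0.0446 0.0467 0.    ]
depth 0.6211097836494446 0.019868064671754837 0.023970603942871094 0.015634671565637796 504 stud [ 0.6713 -0.172   0.3898]
PS 234.38544464111328 164.96204376220703 (53.00557327270508, 93.50535583496094) [ 0.5929 -0.1434  0.023 ] circ 0.5928 -0.1409 0.0438 ext [0.0607 0.0664 0.    ]
depth 0.5916728377342224 -0.1406855434179306 0.04363536089658737 0.021100931761160666 1772 stud [ 0.6713 -0.172   0.3898]
L 0.5134509205818176 -0.0663098692893982 0.016568370163440704 436 [ 0.5151 -0.0676  0.0424]
R 0.5281792879104614 -0.2242158055305481 0.016529768705368042 434 [ 0.5297 -0.2238  0.0424]
B 0.4407968521118164 -0.1526910960674286 0.01664602942764759 369 [ 0.4435 -0.1529  0.0425]
```

View pics/w1z.png

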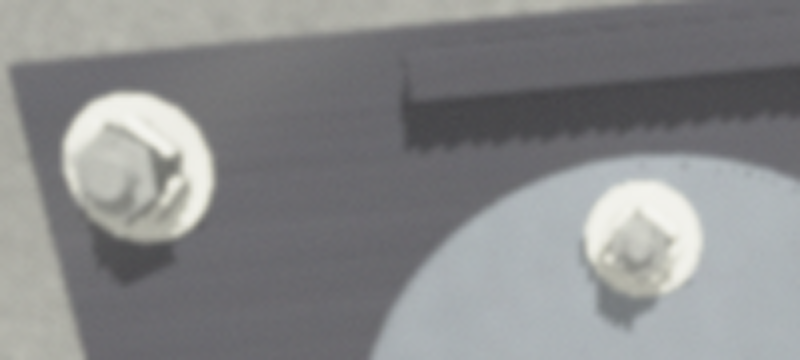

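Run:
```python
from h import *
m=cams.camera_model('wrist');im,d=cams.camera('wrist')
print(ray(m,230.6,159.4,.023),ray(m,104.4,141.3,.015))
u,v,h=231,160,22
w=im[v-h:v+h+1,u-h:u+h+1].astype(int)
for t in(175,185,195,205):
  mk=((w.min(2)>t)).astype(np.uint8);cs,_=cv2.findContours(mk,0,1);c=max(cs,key=cv2.contourArea);e=cv2.fitEllipse(cv2.convexHull(c));print(t,e[0][0]+u-h,e[0][1]+v-h,e[1],ray(m,e[0][0]+u-h,e[0][1]+v-h,.023).round(4))
im,d=cams.camera('top');m=cams.camera_model('top')
for u,v,z in((371,167,.023),(303,158,.015)):
  h=14;w=im[v-h:v+h+1,u-h:u+h+1].astype(int)
  for t in(150,170,190):
    mk=((w.min(2)>t)).astype(np.uint8);cs,_=cv2.findContours(mk,0,1);c=max(cs,key=cv2.contourArea);e=cv2.fitEllipse(cv2.convexHull(c));print('top',t,e[1],ray(m,e[0][0]+u-h,e[0][1]+v-h,z).round(4))
```

```text
[ 0.59899632 -0.14132835  0.023     ] [0.62088385 0.01606687 0.015     ]
175 233.16931915283203 159.2145881652832 (46.332130432128906, 50.950416564941406) [ 0.5992 -0.1445  0.023 ]
185 228.75349044799805 157.78604125976562 (28.699481964111328, 30.97416877746582) [ 0.601  -0.1391  0.023 ]
195 228.6646728515625 158.0655288696289 (28.354774475097656, 29.934907913208008) [ 0.6007 -0.139   0.023 ]
205 228.50825881958008 157.97535514831543 (27.870849609375, 29.24772834777832) [ 0.6008 -0.1388  0.023 ]
top 150 (13.489551544189453, 15.858620643615723) [ 0.6023 -0.1396  0.023 ]
top 170 (1.4199661016464233, 6.780426025390625) [ 0.6082 -0.1273  0.023 ]Traceback (most recent call last):
  File "<stdin>", line 12, in <module>
ValueError: max() iterable argument is empty
```

Run:
```python
from h import *
for i in range(2):
  m=cams.camera_model('wrist');im,d=cams.camera('wrist');m2=cams.camera_model('wrist')
  print(sensors.get_obs()['position'],np.abs(np.array(m2['view'])-m['view']).max())
  for k,(u,v),z in(('PL',(102,141),.015),('PS',(228,158),.023)):
    h=24;w=im[v-h:v+h+1,u-h:u+h+1].astype(int);mk=(w.min(2)>190).astype(np.uint8)
    cs,_=cv2.findContours(mk,0,1);c=cv2.convexHull(max(cs,key=cv2.contourArea));e=cv2.fitEllipse(c)
    print(k,e[0][0]+u-h,e[0][1]+v-h,e[1],ray(m,e[0][0]+u-h,e[0][1]+v-h,z).round(4))
```

```text
[ 0.59254516 -0.17672114  0.23440861] 0.000485801200726917
PL 100.27411651611328 140.49599075317383 (32.864009857177734, 38.85343933105469) [0.6219 0.0188 0.015 ]
PS 226.72931289672852 157.62139511108398 (28.945241928100586, 30.34894371032715) [ 0.6006 -0.1388  0.023 ]
[ 0.59259648 -0.1766421   0.23452645] 0.00024132459017001118
PL 100.12914276123047 140.60905647277832 (32.99821853637695, 38.76905059814453) [0.6218 0.0189 0.015 ]
PS 226.6035671234131 157.71208953857422 (29.070796966552734, 30.37042236328125) [ 0.6005 -0.1389  0.023 ]
```

```bash
python3 -m jog '[[[-0.01,0.055,0],[0,0,0],100],[[-0.01,0.055,0],[0,0,0],100],[[-0.01,0.055,0],[0,0,0],100],[[-0.01,0.055,0],[0,0,0],100],[[-0.01,0.055,0],[0,0,0],100]]'; python3 -m jog '[[[-0.01,0.055,0],[0,0,0],100],[[-0.01,0.055,0],[0,0,0.05],100],[[-0.01,0.055,-0.02],[0,0,0.05],100],[[-0.01,0.04,-0.02],[0,0,0],100],[[0,0,0],[0,0,0],100]]'
python3 - <<'E'
from h import *
cams.camera('wrist')
m=cams.camera_model('wrist');im,d=cams.camera('wrist')
o=sensors.get_obs();print(np.round(o['joint_pos'],2),o['position'],o['ee_rot'])
np.savez('pics/w2.npz',im=im,d=d,V=m['view'])
cv2.imwrite('pics/w2.png',im[:,:,::-1])
E
```

```text
clock: 2.28
position: [0.5393, 0.0938, 0.2351]
ee_rot: [1.0, -0.014, -0.001, 0.0]
ft_force: [0.9, 0.2, -0.5]
grip_width: 1.003
clock: 2.9
position: [0.497, 0.3039, 0.1961]
ee_rot: [0.999, 0.036, 0.001, 0.0]
ft_force: [0.7, -1.1, 0.7]
grip_width: 0.998
[-0.09  0.32 -0.64  1.58  0.2   1.31 -2.27] [0.49960007 0.30068631 0.19747183] [9.99428722e-01 3.36956000e-02 2.45052081e-03 9.12013053e-04]
```

View pics/w2.png

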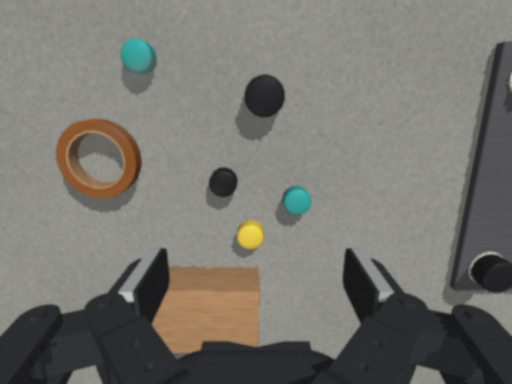

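The large cap is at (264,95) and the small cap at (223,182). The yellow and teal look-alikes are near, and the carton is below.

Run:
```python
from h import *
f=np.load('pics/w2.npz');im=f['im'];d=f['d'];m=dict(cams.camera_model('wrist'));m['view']=f['V'];P=cloud(m,d)
for k,(u,v),z in(('L',(264,95),.019),('S',(223,182),.014)):
    h=28;w=im[v-h:v+h+1,u-h:u+h+1];q=P[v-h:v+h+1,u-h:u+h+1]
    mk=((w.max(2)<48)).astype(np.uint8);cs,_=cv2.findContours(mk,0,1);c=max(cs,key=cv2.contourArea);(x,y),r=cv2.minEnclosingCircle(c)
    print(k,x+u-h,y+v-h,r,ray(m,x+u-h,y+v-h,z).round(4))
    s=q[(q[...,2]>.01)&(q[...,2]<.05)];(x,y),r=cv2.minEnclosingCircle(s[:,:2].astype(np.float32));print('depth',x,y,r,s[:,2].max(),np.median(s[:,2]))
    s=q[(q[...,2]>z-.003)&(q[...,2]<.05)];(x,y),r=cv2.minEnclosingCircle(s[:,:2].astype(np.float32));print('depth',x,y,r,'mean',s.mean(0))
```

```text
L 263.5791130065918 96.1329116821289 19.929845809936523 [0.5804 0.3001 0.019 ]
depth 0.5806276202201843 0.29964104294776917 0.021916072815656662 0.027573129237761427 0.024635855197277158
depth 0.5806276202201843 0.29964104294776917 0.021916072815656662 mean [0.5807696  0.29975489 0.02439448]
S 222.76470565795898 181.96078491210938 13.70991039276123 [0.4818 0.3404 0.014 ]
depth 0.4806264340877533 0.3406387269496918 0.017221709713339806 0.022811655118997503 0.019457303433731435
depth 0.4806264340877533 0.3406387269496918 0.017221709713339806 mean [0.48225002 0.34030589 0.01906655]
```

```bash
python3 -m jog '[[[0.04,0,-0.04],[0,0,0],100],[[0.04,0,-0.04],[0,0,0],100],[[0,0,-0.03],[0,0,0],90],[[0,0,0],[0,0,0],80],[[0,0,0],[0,0,0],80]]'
```

```text
clock: 3.62
position: [0.5898, 0.2897, 0.0905]
ee_rot: [1.0, 0.026, 0.008, 0.002]
ft_force: [0.8, -0.3, 0.3]
grip_width: 0.8
```

```bash
python3 -m jog '[[[-0.009,0.01,-0.01],[0.004,0.016,0],80],[[0,0,-0.005],[0,0,0],80],[[0,0,0],[0,0,0],80]]';python3 - <<'E'
from h import *
o=sensors.get_obs();print(o['position'],o['ee_rot'])
E
```

```text
clock: 4.0
position: [0.5811, 0.3009, 0.0782]
ee_rot: [1.0, 0.026, 0.001, -0.001]
ft_force: [1.1, -0.1, -0.3]
grip_width: 0.799
[0.58111315 0.30090536 0.07816658] [ 9.99658969e-01  2.60632383e-02  1.42386070e-03 -7.90870202e-04]
```

```bash
python3 -m jog '[[[0,-0.001,-0.03],[0,0,0],80],[[0,0,-0.018],[0,0,0],80],[[0,0,-0.005],[0,0,0],80],[[0,0,0],[0,0,0],80],[[0,0,0],[0,0,0],80]]'
```

```text
clock: 4.62
position: [0.5823, 0.3013, 0.0266]
ee_rot: [1.0, 0.026, 0.003, -0.002]
ft_force: [0.2, 0.1, -0.3]
grip_width: 0.796
```

```bash
python3 -m jog '[[[-0.0015,-0.0015,-0.0045],[0,0.005,0],80],[[0,0,0],[0,0,0],70],[[0,0,0],[0,0,0],60],[[0,0,0],[0,0,0],45],[[0,0,0],[0,0,0],30]]' 50;python3 -m jog '[[[0,0,0],[0,0,0],20],[[0,0,0],[0,0,0],20]]'
python3 - <<'E'
from h import *
im,d=cams.camera('wrist')
cv2.imwrite('pics/w3.png',im[:,:,::-1])
E
```

```text
clock: 5.25
position: [0.5815, 0.3, 0.0232]
ee_rot: [1.0, 0.026, 0.002, -0.002]
ft_force: [0.1, 1.2, -0.6]
grip_width: 0.297
clock: 5.5
position: [0.5815, 0.3001, 0.0233]
ee_rot: [1.0, 0.026, 0.002, -0.002]
ft_force: [0.2, 0.6, -0.3]
grip_width: 0.201
```

View pics/w3.png

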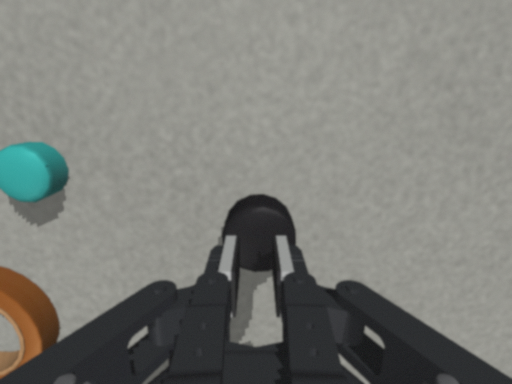

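Run:
```python
from h import *
m=cams.camera_model('wrist');im,d=cams.camera('wrist');P=cloud(m,d)
q=P[190:275,215:300];g=im[190:275,215:300].max(2);s=q[(q[...,2]>.015)&(q[...,2]<.04)&(d[190:275,215:300]>0)];print(s.mean(0),s.min(0),s.max(0))
for u,v in((258,205),(258,232),(258,265),(230,240),(284,240),(225,290),(290,290)):print(u,v,d[v,u],P[v,u].round(4))
o=sensors.get_obs();print(o)
for n in('top','scene'):
  im,d=cams.camera(n); c=im[100:300,80:330] if n=='top' else im[120:290,230:430]
  cv2.imwrite(f'pics/{n}3.png',cv2.resize(c,None,fx=3,fy=3,interpolation=2)[:,:,::-1])
```

```text
[0.58620362 0.30010909 0.02408365] [0.56002204 0.27790732 0.01502525] [0.60307185 0.32163421 0.03995255]
258 205 0.16790517 [0.6019 0.301  0.0215]
258 232 0.16801244 [0.5874 0.3002 0.0259]
258 265 0.17442632 [0.5664 0.2991 0.0257]
230 240 0.14685896 [0.5918 0.3143 0.0465]
284 240 0.14751497 [0.5928 0.2877 0.0458]
225 290 0.10644451 [0.5927 0.3124 0.0886]
290 290 0.10588194 [0.5942 0.2894 0.0889]
{'clock': 5.6, 'joint_pos': array([-0.13877832,  0.62315197, -0.5532274 ,  1.55110271,  0.35603113,
        1.0644322 , -2.29848992]), 'joint_velocities': array([-1.14944552e-04, -9.53265259e-04,  1.26286015e-03, -4.65318253e-04,
        7.05878092e-06, -1.41872302e-03,  2.89460194e-03]), 'tau': array([-6.66527521e-04, -7.09882236e+01, -1.09690216e+01, -3.30292618e+01,
        9.73712682e-03, -2.53999571e-02, -1.33752934e-05]), 'position': array([0.58149343, 0.30007073, 0.02323461]), 'ee_rot': array([ 0.99964835,  0.02638543,  0.00154302, -0.00214634]), 'ft_force': array([-0.05625899,  0.22221558,  0.15375229]), 'torque': array([-0.03754459,  0.01784228,  0.02134563]), 'grip_width': 0.2001508946150273}
```

View pics/scene3.png

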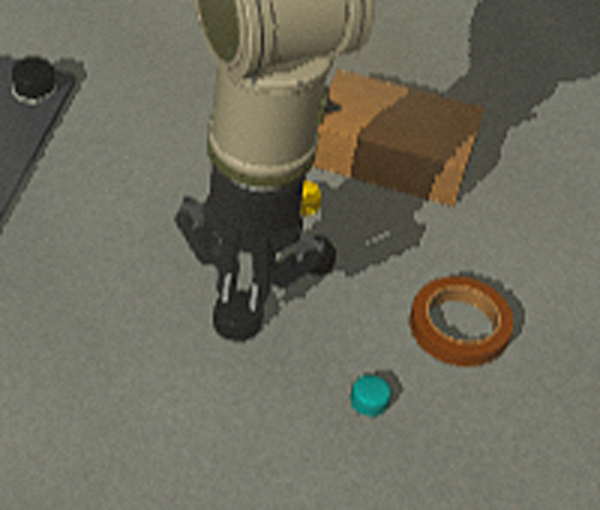

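View pics/top3.png

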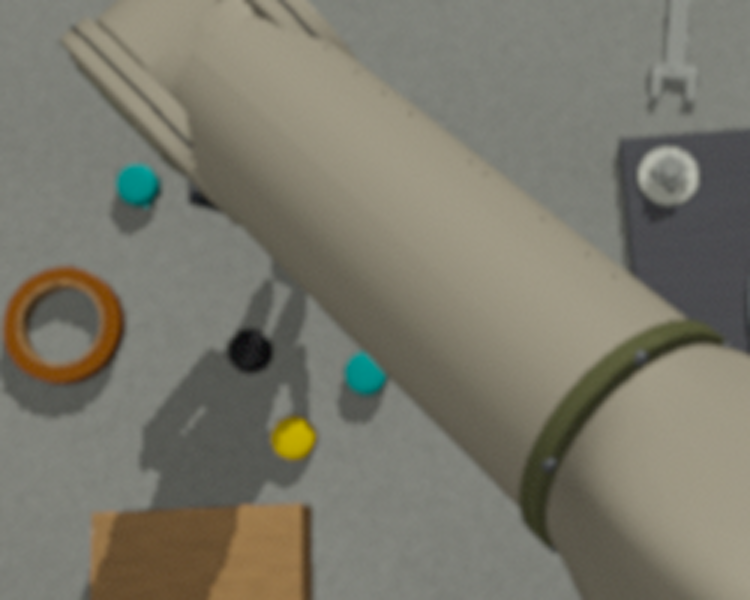

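Run:
```python
from h import *
im,d=cams.camera('wrist')
c=im[180:330,180:340].astype(float);c=np.clip((c/255)**.5*255,0,255).astype(np.uint8)
dd=d[180:330,180:340];dc=cv2.applyColorMap(np.clip((dd-.08)/.11*255,0,255).astype(np.uint8),2)[:,:,::-1]
cv2.imwrite('pics/w3z.png',cv2.resize(np.hstack([c,dc]),None,fx=2.5,fy=2.5,interpolation=2)[:,:,::-1])
m=cams.camera_model('wrist');P=cloud(m,d)
for v in range(200,340,10): print(v,[tuple(P[v,u].round(3)) for u in(228,240,258,276,290)])
```

```text
200 [(np.float64(0.597), np.float64(0.32), np.float64(0.001)), (np.float64(0.598), np.float64(0.312), np.float64(0.004)), (np.float64(0.602), np.float64(0.301), np.float64(0.013)), (np.float64(0.6), np.float64(0.29), np.float64(0.006)), (np.float64(0.599), np.float64(0.281), np.float64(0.001))]
210 [(np.float64(0.59), np.float64(0.319), np.float64(0.001)), (np.float64(0.598), np.float64(0.311), np.float64(0.021)), (np.float64(0.599), np.float64(0.301), np.float64(0.023)), (np.float64(0.6), np.float64(0.291), np.float64(0.022)), (np.float64(0.592), np.float64(0.28), np.float64(0.0))]
220 [(np.float64(0.592), np.float64(0.318), np.float64(0.021)), (np.float64(0.593), np.float64(0.311), np.float64(0.024)), (np.float64(0.594), np.float64(0.301), np.float64(0.025)), (np.float64(0.595), np.float64(0.291), np.float64(0.025)), (np.float64(0.593), np.float64(0.282), np.float64(0.021))]
230 [(np.float64(0.586), np.float64(0.317), np.float64(0.023)), (np.float64(0.588), np.float64(0.31), np.float64(0.025)), (np.float64(0.588), np.float64(0.3), np.float64(0.025)), (np.float64(0.589), np.float64(
[... 2356 characters left out ...]
4(0.574), np.float64(0.292), np.float64(0.075)), (np.float64(0.599), np.float64(0.292), np.float64(0.106))]
320 [(np.float64(0.576), np.float64(0.311), np.float64(0.083)), (np.float64(0.506), np.float64(0.309), np.float64(0.0)), (np.float64(0.507), np.float64(0.296), np.float64(0.0)), (np.float64(0.508), np.float64(0.283), np.float64(0.001)), (np.float64(0.599), np.float64(0.292), np.float64(0.11))]
330 [(np.float64(0.573), np.float64(0.311), np.float64(0.086)), (np.float64(0.498), np.float64(0.308), np.float64(0.001)), (np.float64(0.498), np.float64(0.295), np.float64(0.0)), (np.float64(0.499), np.float64(0.282), np.float64(0.001)), (np.float64(0.598), np.float64(0.292), np.float64(0.113))]
```

View pics/w3z.png

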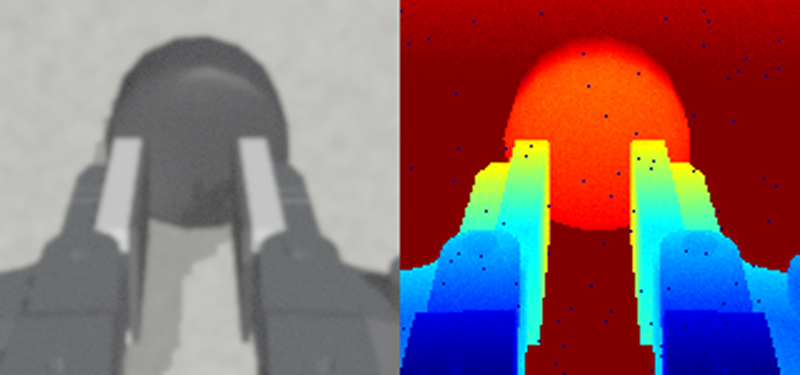

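The picture and depth agree: the jaws closed above the cap, with fingertips at z≈0.045 and the cap top at 0.025. The reported TCP z is 0.023, so the real tips sit about 40 mm higher than the stated geometry says. The cap hasn't moved. I'll open, check the tip height with the other cameras, then descend in steps.

```bash
python3 -m jog '[[[0,0,0],[0,0,0],50],[[0,0,0],[0,0,0],75],[[0,0,0],[0,0,0],75],[[0,0,0],[0,0,0],75]]'
python3 - <<'E'
from h import *
print(manip.tip_reach,[a for a in dir(manip) if a[0]!='_'],[a for a in dir(sensors) if a[0]!='_'])
m=cams.camera_model('wrist');im,d=cams.camera('wrist');P=cloud(m,d)
z=P[...,2];ok=(d>0)&(z>.03)&(d<.3)
# lowest finger points in left and right
for nm,sl in(('L',slice(0,256)),('R',slice(256,512))):
    s=P[:,sl][ok[:,sl]]; i=s[:,2]<np.percentile(s[:,2],2); print(nm,s[:,2].min(),np.median(s[i],0))
V=np.array(m['view']);print('cam',-V[:3,:3].T@V[:3,3])
print('body',P[370,250],P[350,250])
m=cams.camera_model('scene');im,d=cams.camera('scene');P=cloud(m,d)
cv2.imwrite('pics/s4.png',cv2.resize(im[140:260,250:390],None,fx=4,fy=4,interpolation=2)[:,:,::-1])
q=P[140:260,250:390].reshape(-1,3);r=np.hypot(q[:,0]-.582,q[:,1]-.30)
for a in np.arange(.02,.16,.01):
    s=q[(r<.07)&(abs(q[:,2]-a)<.005)]; print(round(a,2),len(s),s.min(0).round(3) if len(s) else'',s.max(0).round(3) if len(s) else'')
E
```

```text
clock: 6.25
position: [0.5815, 0.3, 0.0232]
ee_rot: [1.0, 0.026, 0.002, -0.002]
ft_force: [-0.1, -0.5, 0.1]
grip_width: 0.751
0.019 ['MotionError', 'hand_in', 'tip_reach'] ['get_obs']
L 0.04312060469609461 [0.58579965 0.33350932 0.05081829]
R 0.04310080077362748 [0.5899173  0.26889556 0.05055483]
cam [0.65711513 0.30442399 0.18013747]
body [0.59217519 0.30276306 0.12078342] [0.59199312 0.30290333 0.1142077 ]
0.02 56 [0.56  0.275 0.015] [0.603 0.318 0.025]
0.03 141 [0.56  0.279 0.025] [0.601 0.317 0.033]
0.04 0  
0.05 10 [0.572 0.256 0.048] [0.593 0.336 0.055]
0.06 30 [0.573 0.253 0.055] [0.595 0.344 0.065]
0.07 34 [0.575 0.253 0.066] [0.595 0.344 0.074]
0.08 25 [0.579 0.253 0.075] [0.594 0.343 0.084]
0.09 35 [0.58  0.24  0.085] [0.596 0.356 0.095]
0.1 123 [0.566 0.236 0.095] [0.598 0.363 0.105]
0.11 77 [0.565 0.234 0.105] [0.6   0.363 0.115]
0.12 97 [0.566 0.233 0.115] [0.601 0.364 0.125]
0.13 92 [0.571 0.232 0.125] [0.6   0.364 0.135]
0.14 118 [0.574 0.231 0.135] [0.601 0.366 0.145]
0.15 206 [0.564 0.23  0.145] [0.603 0.366 0.155]
0.16 26 [0.571 0.236 0.155] [0.595 0.338 0.165]
```

View pics/s4.png

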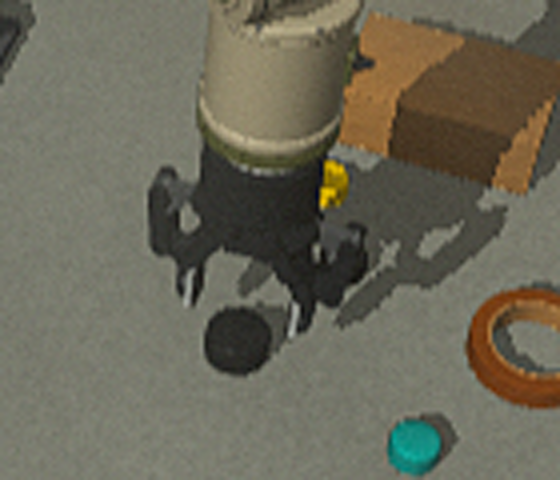

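```bash
python3 -m jog '[[[-0.001,0,-0.02],[0,0,0],75],[[0,0,-0.008],[0,0,0],75],[[0,0,0],[0,0,0],75],[[0,0,0],[0,0,0],75]]'
python3 - <<'E'
from h import *
cams.camera('wrist');print(sensors.get_obs()['position'],sensors.get_obs()['ee_rot'])
m=cams.camera_model('wrist');im,d=cams.camera('wrist');P=cloud(m,d)
cv2.imwrite('pics/w5.png',im[:,:,::-1])
for u0,u1 in((100,225),(290,420)):
  for v in range(230,300,8): print(v,[tuple(float(x) for x in P[v,u].round(3)) for u in range(u0,u1,12) if P[v,u,2]>.012])
E
```

```text
clock: 6.85
position: [0.5799, 0.2998, -0.0075]
ee_rot: [1.0, 0.026, 0.001, -0.002]
ft_force: [0.5, 0.1, 0.2]
grip_width: 0.751
[ 0.57990121  0.29974116 -0.0074906 ] [ 9.99649509e-01  2.63914391e-02  9.22629680e-04 -1.87082396e-03]
230 []
238 [(0.591, 0.319, 0.016)]
246 [(0.589, 0.335, 0.022), (0.59, 0.318, 0.022)]
254 [(0.589, 0.338, 0.031), (0.589, 0.333, 0.03), (0.586, 0.318, 0.023)]
262 [(0.585, 0.344, 0.03), (0.589, 0.337, 0.037), (0.586, 0.333, 0.031), (0.583, 0.318, 0.024)]
270 [(0.589, 0.34, 0.044), (0.59, 0.335, 0.044), (0.581, 0.333, 0.03), (0.578, 0.318, 0.024)]
278 [(0.584, 0.345, 0.043), (0.588, 0.338, 0.048), (0.589, 0.334, 0.049), (0.579, 0.333, 0.033), (0.573, 0.318, 0.023)]
286 [(0.59, 0.345, 0.056), (0.591, 0.34, 0.058), (0.59, 0.336, 0.055), (0.585, 0.334, 0.049), (0.575, 0.333, 0.033)]
294 [(0.589, 0.355, 0.06), (0.59, 0.343, 0.061), (0.59, 0.339, 0.06), (0.589, 0.335, 0.059), (0.583, 0.333, 0.05), (0.572, 0.332, 0.035)]
230 [(0.597, 0.285, 0.015)]
238 [(0.596, 0.286, 0.022)]
246 [(0.593, 0.286, 0.024), (0.592, 0.268, 0.021)]
254 [(0.589, 0.285, 0.025), (0.587, 0.279, 0.021), (0.59, 0.269, 0.026), (0.593, 0.265, 0.03), (0.589, 0.257, 0.022)]
262 [(0.585, 0.285, 0.025), (0.583, 0.279, 0.021), (0.588, 0.269, 0.029), (0.593, 0.267, 0.037), (0.589, 0.259, 0.03)]
270 [(0.58, 0.285, 0.024), (0.579, 0.278, 0.022), (0.584, 0.269, 0.029), (0.592, 0.268, 0.043), (0.592, 0.263, 0.042)]
278 [(0.576, 0.284, 0.024), (0.581, 0.269, 0.031), (0.592, 0.27, 0.048), (0.592, 0.265, 0.047), (0.589, 0.257, 0.042)]
286 [(0.571, 0.284, 0.024), (0.577, 0.269, 0.031), (0.589, 0.269, 0.049), (0.593, 0.267, 0.055), (0.594, 0.263, 0.056), (0.595, 0.259, 0.056)]
294 [(0.574, 0.268, 0.033), (0.586, 0.269, 0.049), (0.593, 0.268, 0.06), (0.594, 0.264, 0.06), (0.594, 0.26, 0.06), (0.594, 0.247, 0.059)]
```

View pics/w5.png

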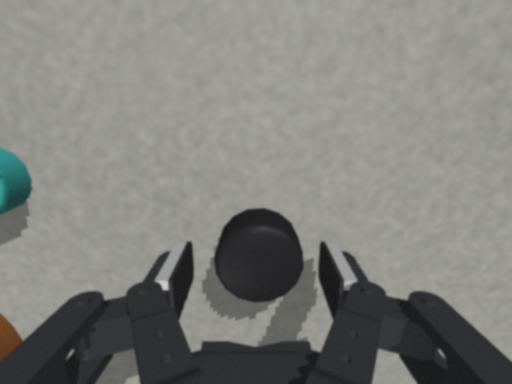

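Here the cap is centred between the open fingers at about (259,255). The tips are at z≈0.02, level with the cap, so I'll go 12 mm lower and close.

```bash
python3 -m jog '[[[0.0005,0,-0.010],[0,0,0],75],[[0,0,-0.002],[0,0,0],70],[[0,0,0],[0,0,0],50],[[0,0,0],[0,0,0],40],[[0,0,0],[0,0,0],30]]' 60;python3 -m jog '[[[0,0,0],[0,0,0],30],[[0,0,0],[0,0,0],30]]'
python3 - <<'E'
from h import *
m=cams.camera_model('wrist');im,d=cams.camera('wrist')
cv2.imwrite('pics/w6.png',im[:,:,::-1])
E
```

```text
clock: 7.58
position: [0.5844, 0.2994, -0.0148]
ee_rot: [1.0, 0.025, 0.005, -0.002]
ft_force: [0.3, 0.8, 0.7]
grip_width: 0.498
clock: 7.82
position: [0.5844, 0.2994, -0.0149]
ee_rot: [1.0, 0.025, 0.005, -0.002]
ft_force: [-1.6, 0.5, 4.5]
grip_width: 0.496
```

View pics/w6.png

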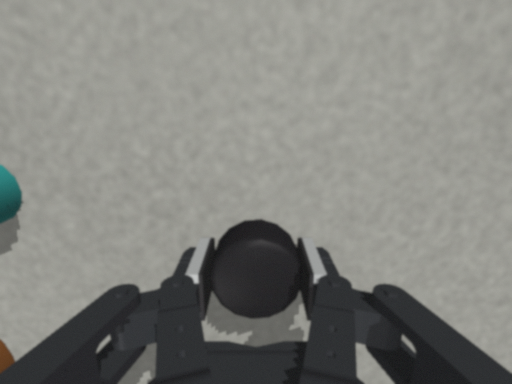

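Run:
```python
from h import *
o=sensors.get_obs();print(o)
m=cams.camera_model('wrist');im,d=cams.camera('wrist');P=cloud(m,d)
for u in(205,215,258,303,312):
  print(u,[tuple(float(x) for x in P[v,u].round(3)) for v in range(225,290,8)])
```

```text
{'clock': 7.875, 'joint_pos': array([-0.15220121,  0.66920146, -0.53292764,  1.56860945,  0.38650625,
        1.0002092 , -2.318669  ]), 'joint_velocities': array([-0.00037794, -0.00046158,  0.00230799,  0.00084924, -0.00155069,
       -0.00171795,  0.00070153]), 'tau': array([-2.21367641e-01, -6.99154687e+01, -1.08885893e+01, -3.03175378e+01,
       -5.74137107e-02, -3.79359042e-01,  9.22624808e-03]), 'position': array([ 0.58433248,  0.29941627, -0.01494682]), 'ee_rot': array([ 0.99966507,  0.02540915,  0.00463709, -0.00161686]), 'ft_force': array([-0.55764061, -0.05197548,  3.86716162]), 'torque': array([-0.25660848,  0.11279275, -0.03866138]), 'grip_width': 0.49800403758474143}
205 [(0.598, 0.327, 0.0), (0.594, 0.327, 0.0), (0.594, 0.326, 0.009), (0.594, 0.324, 0.018), (0.594, 0.323, 0.026), (0.593, 0.322, 0.03), (0.59, 0.322, 0.031), (0.587, 0.322, 0.032), (0.583, 0.322, 0.033)]
215 [(0.599, 0.322, 0.0), (0.594, 0.322, 0.0), (0.59, 0.322, 0.001), (0.585, 0.322, 0.001), (0.592, 0.319, 0.021), (0.588, 0.319, 0.022), (0.585, 0.319, 0.024), (0.581, 0.319, 0.024), (0.577, 0.319, 0.025)]
258 [(0.604, 0.3, 0.01), (0.604, 0.3, 0.019), (0.602, 0.3, 0.023), (0.599, 0.3, 0.025), (0.595, 0.3, 0.026), (0.591, 0.3, 0.026), (0.587, 0.3, 0.025), (0.583, 0.299, 0.025), (0.579, 0.299, 0.026)]
303 [(0.601, 0.277, 0.001), (0.596, 0.277, 0.0), (0.596, 0.278, 0.01), (0.596, 0.279, 0.017), (0.595, 0.28, 0.023), (0.591, 0.28, 0.023), (0.588, 0.279, 0.024), (0.584, 0.279, 0.025), (0.581, 0.279, 0.026)]
312 [(0.659, 0.304, 0.142), (0.597, 0.272, 0.001), (0.596, 0.274, 0.009), (0.596, 0.275, 0.017), (0.596, 0.277, 0.026), (0.596, 0.278, 0.032), (0.596, 0.279, 0.037), (0.593, 0.279, 0.039), (0.589, 0.278, 0.038)]
```

Cap gripped: its centre sits about 2.5 mm behind the TCP in x, and the tips are about 8 mm above the rim. Lifting and moving to the large post.

```bash
python3 -m jog '[[[0,0,0.02],[0,0,0],30],[[0,0,0.03],[0,0.01,0],30],[[0,0,0.035],[0,0,0],30],[[0.005,-0.04,0.0],[0,0,0],30],[[0.005,-0.05,0],[0,0,0],30]]';python3 -m jog '[[[0.005,-0.05,0],[0,0,0],30],[[0.005,-0.05,0],[0,0,0],30],[[0.005,-0.04,0],[0,0,0],30],[[0,-0.02,0],[0,0,0],30],[[0,0,0],[0,0,0],30]]'
python3 - <<'E'
from h import *
cams.camera('wrist')
m=cams.camera_model('wrist');o=sensors.get_obs();im,d=cams.camera('wrist')
print(o['position'],o['ee_rot'],o['grip_width'],o['ft_force'])
np.savez('pics/w7.npz',im=im,d=d,V=m['view'],p=o['position'])
cv2.imwrite('pics/w7.png',im[:,:,::-1])
E
```

```text
clock: 8.55
position: [0.5919, 0.2132, 0.0766]
ee_rot: [1.0, 0.03, -0.001, -0.004]
ft_force: [1.0, -0.6, -0.2]
grip_width: 0.498
clock: 9.18
position: [0.6079, 0.0438, 0.0822]
ee_rot: [1.0, 0.027, 0.001, -0.003]
ft_force: [-0.6, 0.4, 0.3]
grip_width: 0.494
[0.60789635 0.04524641 0.08230177] [ 0.99960739  0.02778434  0.0013868  -0.00334197] 0.497376312638166 [0.54757921 0.0528837  0.01556768]
```

View pics/w7.png

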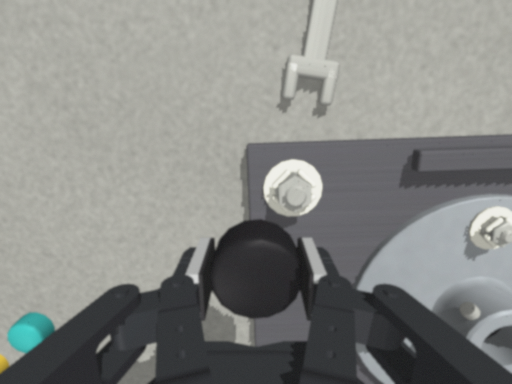

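The cap is held at (257,268), and the bare large post is visible at (293,188).

Run:
```python
from h import *
f=np.load('pics/w7.npz');im=f['im'];d=f['d'];m=dict(cams.camera_model('wrist'));m['view']=f['V'];P=cloud(m,d);p=f['p']
u,v,h=293,187,38;w=im[v-h:v+h+1,u-h:u+h+1].astype(int);mk=(w.min(2)>185).astype(np.uint8)
cs,_=cv2.findContours(mk,0,1);c=cv2.convexHull(max(cs,key=cv2.contourArea));e=cv2.fitEllipse(c)
print(e,ray(m,e[0][0]+u-h,e[0][1]+v-h,.015).round(4))
dz=p[2]+.0149
q=P[215:325,205:310];g=im[215:325,205:310].max(2)
s=q[(q[...,2]>dz+.012)&(q[...,2]<dz+.028)&(g<70)&(d[215:325,205:310]>0)]
print(dz,s.min(0),s.max(0),np.median(s,0),len(s))
t=s[s[:,2]>dz+.017];(x,y),r=cv2.minEnclosingCircle(t[:,:2].astype(np.float32));print('cap',x,y,r,'rel',x-p[0],y-p[1])
```

```text
((37.60734176635742, 38.37205123901367), (55.69904327392578, 58.00980758666992), 72.07324981689453) [0.6215 0.0189 0.015 ]
0.09720176799674786 [0.58591313 0.02431442 0.10920523] [0.62775384 0.06909171 0.12516171] [0.61097968 0.04620329 0.12194612] 6924
cap 0.6089292168617249 0.04625856876373291 0.024407798424363136 rel 0.0010328686959948374 0.0010121593913493265
```

```bash
python3 -m jog '[[[0.015,-0.027,-0.01],[0,0,0],30],[[0,0,-0.01],[0,0,0],30],[[0,0,0],[0,0,0],30],[[0,0,0],[0,0,0],30]]'
```

```text
clock: 9.78
position: [0.6228, 0.0275, 0.063]
ee_rot: [0.999, 0.033, 0.002, -0.005]
ft_force: [0.0, 0.8, -0.4]
grip_width: 0.496
```

```bash
python3 -m jog '[[[0,-0.0095,-0.012],[-0.01,0.004,0],30],[[0,0,0],[0,0,0],30],[[0,0,0],[0,0,0],30]]'
```

```text
clock: 10.15
position: [0.6227, 0.0186, 0.0507]
ee_rot: [0.999, 0.034, -0.0, -0.0]
ft_force: [-0.2, -1.0, 0.7]
grip_width: 0.501
```

Run:
```python
from h import *
cams.camera('wrist')
m=cams.camera_model('wrist');o=sensors.get_obs();im,d=cams.camera('wrist');P=cloud(m,d)
print(o['position'],o['ee_rot'],o['ft_force'])
dz=o['position'][2]+.0149
k=(np.abs(P[...,2]-dz-.0235)<.0025)&(d>0)&(d<.25)&(im.max(2)<60);k[:,:210]=0;k[:,310:]=0
s=P[k];print('cap top',s.min(0),s.max(0),(s.min(0)+s.max(0))/2)
cv2.imwrite('pics/w8.png',im[:,:,::-1])
```

```text
[0.62252723 0.0184126  0.05055684] [ 9.99417362e-01  3.41279592e-02 -4.59827789e-04 -9.04786697e-05] [ 0.48335776 -0.46892032 -0.22859809]
cap top [ 0.59958293 -0.00238059  0.08645713] [0.64249237 0.04059415 0.0914543 ] [0.62103765 0.01910678 0.08895571]
```

View pics/w8.png

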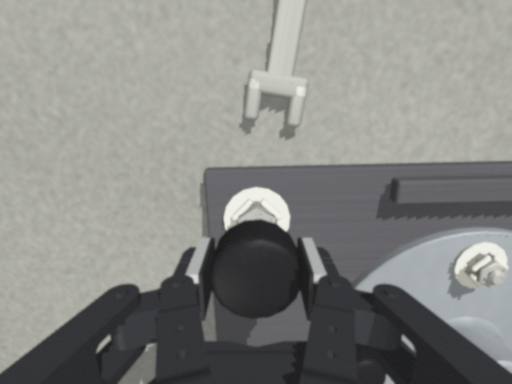

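```bash
python3 -m jog '[[[0,0,-0.014],[0,0,0],30],[[0,0,-0.006],[0,0,0],30],[[0,0,0],[0,0,0],30]]'
python3 - <<'E'
from h import *
o=sensors.get_obs();print(o['position'],o['ee_rot'],o['ft_force'])
E
```

```text
clock: 10.62
position: [0.6224, 0.0184, 0.029]
ee_rot: [0.999, 0.034, -0.001, -0.0]
ft_force: [-0.0, 1.0, 0.4]
grip_width: 0.497
[0.62238881 0.01837025 0.0290233 ] [ 9.99419775e-01  3.40562458e-02 -5.22156453e-04 -1.11576577e-04] [-0.02536405  1.01382967  0.36451447]
```

Rim at 0.044. Lowering on to the beads.

```bash
python3 -m jog '[[[0,0,-0.012],[0,0,0],30],[[0,0,-0.004],[0,0,0],30],[[0,0,0],[0,0,0],30]]'; python3 -m jog '[[[0,0,-0.004],[0,0,0],30],[[0,0,0],[0,0,0],30]]'
```

```text
clock: 11.0
position: [0.6223, 0.0184, 0.0117]
ee_rot: [0.999, 0.034, -0.001, -0.0]
ft_force: [-0.5, 0.1, -0.2]
grip_width: 0.502
clock: 11.25
position: [0.623, 0.0183, 0.0081]
ee_rot: [0.999, 0.034, 0.0, -0.0]
ft_force: [-0.2, -0.3, 0.5]
grip_width: 0.5
```

```bash
python3 -m jog '[[[0,0,-0.002],[0,0,0],30],[[0,0,0],[0,0,0],30]]' 80; python3 -m jog '[[[0,0,-0.002],[0,0,0],30],[[0,0,0],[0,0,0],30]]'
```

```text
clock: 11.5
position: [0.6237, 0.0181, 0.0075]
ee_rot: [0.999, 0.034, 0.001, 0.0]
ft_force: [-3.3, -1.0, 4.0]
grip_width: 0.492
clock: 11.75
position: [0.6238, 0.0181, 0.0071]
ee_rot: [0.999, 0.034, 0.001, 0.001]
ft_force: [-3.7, -1.5, 4.6]
grip_width: 0.497
```

```bash
python3 -m jog '[[[-0.001,0.0004,-0.0035],[0,0,0],30],[[-0.001,0,-0.0035],[0,0,0],30]]'; python3 -m jog '[[[-0.001,0,-0.0045],[0,0,0],30],[[-0.001,0,-0.0045],[0,0,0],30]]'
```

```text
clock: 12.0
position: [0.623, 0.018, 0.002]
ee_rot: [0.999, 0.034, 0.002, 0.001]
ft_force: [2.3, -0.7, -4.5]
grip_width: 0.491
clock: 12.25
position: [0.6229, 0.018, -0.0003]
ee_rot: [0.999, 0.033, 0.004, 0.002]
ft_force: [-23.2, -5.4, 59.4]
grip_width: 0.491
```

Click seen: the force dropped to −4.5 N at z=0.002, then rose hard on the seat. Easing off to a firm hold.

```bash
python3 -m jog '[[[0,0,0.000],[0,0,0],30],[[-0.0005,0,-0.001],[0,0,0],30]]'; python3 -m jog '[[[-0.0005,0,-0.001],[0,0,0],30],[[-0.0005,0,-0.001],[0,0,0],30]]'
```

```text
clock: 12.5
position: [0.6231, 0.018, 0.0001]
ee_rot: [0.999, 0.033, 0.005, 0.002]
ft_force: [-1.6, -1.5, 6.8]
grip_width: 0.491
clock: 12.75
position: [0.6231, 0.018, 0.0]
ee_rot: [0.999, 0.033, 0.006, 0.002]
ft_force: [-3.9, -2.3, 15.6]
grip_width: 0.494
```

```bash
python3 -m jog '[[[0,0,-0.001],[0,0,0],30],[[0,0,-0.001],[0,0,0],30],[[0,0,0],[0,0,0],30],[[0,0,0],[0,0,0],50],[[0,0,0],[0,0,0],75]]';python3 -m jog '[[[0,0,0],[0,0,0],80],[[0,0,0.03],[0,-0.01,0],80],[[0,0,0.04],[0,0,0],80],[[-0.02,0,0.04],[0,0,0],80],[[-0.02,0.03,0.02],[0,0,0],80]]'
python3 - <<'E'
from h import *
cams.camera('wrist')
m=cams.camera_model('wrist');o=sensors.get_obs();im,d=cams.camera('wrist');P=cloud(m,d)
print(o['position'],o['ee_rot'],o['ft_force'])
cv2.imwrite('pics/w9.png',im[:,:,::-1])
np.savez('pics/w9.npz',im=im,d=d,V=m['view'])
q=P[(np.hypot(P[...,0]-.6215,P[...,1]-.0189)<.03)&(d>0)&(P[...,2]>.03)&(P[...,2]<.06)]
print(q.max(0),np.median(q,0),q.min(0))
c=P[(np.hypot(P[...,0]-.6215,P[...,1]-.0189)<.006)&(d>0)];print('top z',np.median(c[:,2]))
E
```

```text
clock: 13.38
position: [0.6228, 0.0181, -0.0006]
ee_rot: [0.999, 0.033, 0.005, 0.003]
ft_force: [-0.8, 0.0, -0.9]
grip_width: 0.702
clock: 14.0
position: [0.5799, 0.0465, 0.1285]
ee_rot: [0.999, 0.031, 0.007, 0.002]
ft_force: [1.1, 0.2, -0.0]
grip_width: 0.804
[0.57824084 0.05384755 0.13090136] [9.99368073e-01 3.46651965e-02 7.80721990e-03 9.08898213e-04] [1.22000761 5.63004838 2.9075001 ]
[0.64191607 0.04104525 0.04268149] [0.62142927 0.02015148 0.03962674] [ 0.59851171 -0.00191014  0.03002306]
top z 0.04064027150954475
```

View pics/w9.png

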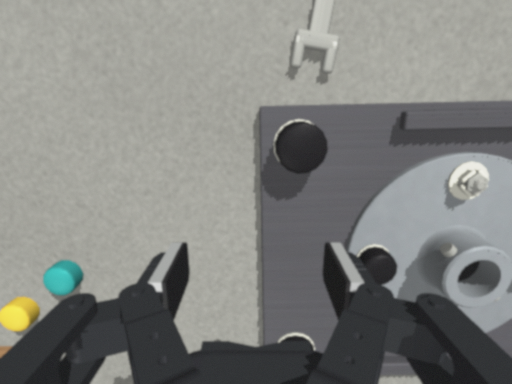

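The large cap is seated at (301,147): its top measures 40.6 mm against the 40 mm expected. Now the small cap.

```bash
python3 -m jog '[[[-0.015,0.05,0],[0,0.015,0],80],[[-0.018,0.055,0],[0,0,0],80],[[-0.018,0.055,0],[0,0,0],80],[[-0.018,0.055,0],[0,0,0],80],[[-0.015,0.05,0],[0,0,0],80]]';python3 -m jog '[[[-0.01,0.02,-0.01],[0,0,0],75],[[0,0,0],[0,0,0],75],[[0,0,0],[0,0,0],75]]'
python3 - <<'E'
from h import *
cams.camera('wrist')
m=cams.camera_model('wrist');o=sensors.get_obs();im,d=cams.camera('wrist');P=cloud(m,d)
print(o['position'],o['ee_rot'],o['joint_pos'].round(2))
cv2.imwrite('pics/w10.png',im[:,:,::-1])
k=(np.hypot(P[...,0]-.4812,P[...,1]-.3405)<.03)&(d>0)&(P[...,2]>.012)&(P[...,2]<.03)
q=P[k];(x,y),r=cv2.minEnclosingCircle(q[:,:2].astype(np.float32));print(q.min(0),q.max(0),x,y,r)
E
```

```text
clock: 14.72
position: [0.4936, 0.3189, 0.1276]
ee_rot: [1.0, 0.031, -0.0, 0.002]
ft_force: [0.8, -0.7, 0.2]
grip_width: 0.803
clock: 15.1
position: [0.4809, 0.343, 0.1162]
ee_rot: [0.999, 0.034, -0.001, 0.002]
ft_force: [0.4, -0.7, -0.4]
grip_width: 0.749
[0.4808935  0.34280278 0.11618912] [ 0.99942107  0.03395696 -0.00135553  0.00161741] [-0.15  0.42 -0.68  1.65  0.28  1.18 -2.4 ]
[0.46400425 0.3243612  0.01201795] [0.49753547 0.35707043 0.02246881] 0.4807855486869812 0.3408373296260834 0.017042098566889763
```

View pics/w10.png

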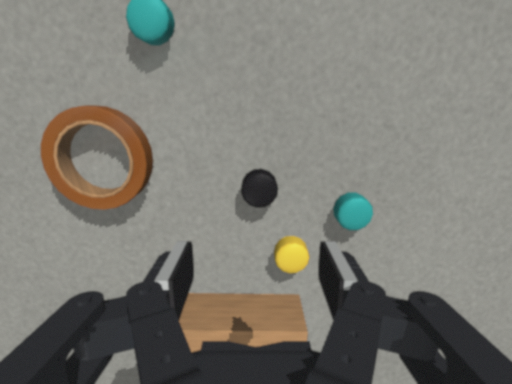

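```bash
python3 -m jog '[[[0,-0.002,-0.035],[0,0,0],68],[[0,0,-0.035],[0,0,0],64],[[0,0,-0.02],[0,0,0],64],[[0,0,0],[0,0,0],64],[[0,0,0],[0,0,0],64]]'
```

```text
clock: 15.82
position: [0.4862, 0.3366, 0.027]
ee_rot: [1.0, 0.03, 0.001, 0.001]
ft_force: [0.5, -0.2, 1.5]
grip_width: 0.636
```

```bash
python3 -m jog '[[[-0.0055,0.004,-0.008],[0,0,0],64],[[0,0,0],[0,0,0],64],[[0,0,0],[0,0,0],64]]';python3 -m jog '[[[-0.0005,0,-0.012],[0,0,0],64],[[-0.0005,0,-0.008],[0,0,0],64],[[0,0,0],[0,0,0],64]]'
```

```text
clock: 16.2
position: [0.4813, 0.3419, 0.0207]
ee_rot: [1.0, 0.03, 0.003, 0.001]
ft_force: [-1.5, -0.1, -0.0]
grip_width: 0.641
clock: 16.58
position: [0.4801, 0.3418, -0.0009]
ee_rot: [1.0, 0.03, 0.003, 0.001]
ft_force: [1.0, -0.6, 0.3]
grip_width: 0.645
```

```bash
python3 -m jog '[[[0,-0.0005,-0.008],[0,0.005,0],64],[[0,0,0],[0,0,0],64]]'; python3 -m jog '[[[0,0,-0.006],[0,0,0],64],[[0,0,0],[0,0,0],60]]';python3 - <<'E'
from h import *
im,d=cams.camera('wrist');cv2.imwrite('pics/w11.png',im[:,:,::-1])
E
```

```text
clock: 16.82
position: [0.4801, 0.3411, -0.0096]
ee_rot: [1.0, 0.03, -0.0, 0.001]
ft_force: [-0.6, 0.2, -0.8]
grip_width: 0.643
clock: 17.08
position: [0.4802, 0.3412, -0.0159]
ee_rot: [1.0, 0.03, 0.0, 0.001]
ft_force: [-0.4, -1.1, 0.2]
grip_width: 0.599
```

View pics/w11.png

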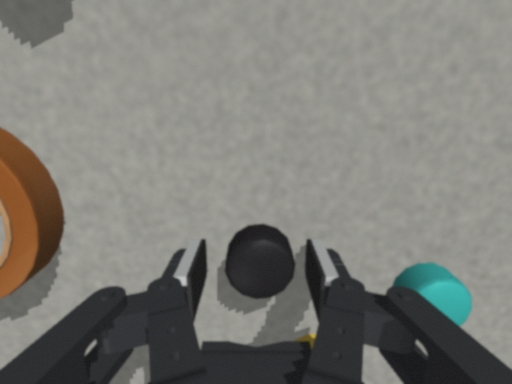

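The small cap is centred between the fingers at (260,260). Going 2 mm lower, then closing.

```bash
python3 -m jog '[[[0.0005,0,-0.002],[0,0,0],55],[[0,0,0],[0,0,0],45],[[0,0,0],[0,0,0],35],[[0,0,0],[0,0,0],25],[[0,0,0],[0,0,0],20]]' 60;python3 -m jog '[[[0,0,0],[0,0,0],20],[[0,0,0],[0,0,0],20]]'
```

```text
clock: 17.75
position: [0.4821, 0.3434, -0.0137]
ee_rot: [1.0, 0.03, 0.002, -0.001]
ft_force: [0.9, -0.4, -0.1]
grip_width: 0.377
clock: 18.0
position: [0.4821, 0.3433, -0.0138]
ee_rot: [1.0, 0.03, 0.002, -0.001]
ft_force: [-0.6, 0.2, 1.4]
grip_width: 0.379
```

```bash
python3 -m jog '[[[0,0,0.02],[0,0,0],20],[[0,0,0.035],[0,0,0],20],[[0,0,0.04],[0,0,0],20],[[0.01,-0.05,0.02],[0,0,0],20],[[0.01,-0.055,0],[0,0,0],20]]';python3 -m jog '[[[0.012,-0.055,0],[0,0,0],20],[[0.012,-0.055,0],[0,0,0],20],[[0.012,-0.055,0],[0,0,0],20],[[0.01,-0.055,0],[0,0,0],20],[[0.01,-0.05,0],[0,0,0],20]]';python3 -m jog '[[[0.005,-0.045,0],[0,0,0],20],[[0,-0.03,-0.01],[0,0,0],20],[[0,0,-0.01],[0,0,0],20],[[0,0,0],[0,0,0],20]]'
```

```text
clock: 18.62
position: [0.5003, 0.2414, 0.1101]
ee_rot: [0.999, 0.035, 0.003, -0.002]
ft_force: [1.3, 0.7, -0.0]
grip_width: 0.374
clock: 19.25
position: [0.5582, -0.0365, 0.1186]
ee_rot: [0.999, 0.036, 0.007, -0.002]
ft_force: [1.4, -0.4, -0.3]
grip_width: 0.375
clock: 19.75
position: [0.5641, -0.118, 0.103]
ee_rot: [0.999, 0.033, 0.01, -0.002]
ft_force: [-0.6, 1.3, -0.3]
grip_width: 0.376
```

```bash
python3 -m jog '[[[0.01,0,-0.01],[-0.005,0.02,0],20],[[0,0,0],[0,0,0],20],[[0,0,0],[0,0,0],20]]'
cat > rel.py <<'E'
from h import *
import sys
cams.camera('wrist')
m=cams.camera_model('wrist');o=sensors.get_obs();im,d=cams.camera('wrist');P=cloud(m,d);p=o['position']
print(p,o['ee_rot'],o['ft_force'])
cv2.imwrite(f'pics/{sys.argv[1]}.png',im[:,:,::-1])
k=(d>0)&(d<.25)&(im.max(2)<75);k[:,:215]=0;k[:,305:]=0;k[:200]=0;k[310:]=0
q=P[k];q=q[(np.hypot(q[:,0]-p[0],q[:,1]-p[1])<.024)]
top=np.percentile(q[q[:,2]<p[2]+.05][:,2],95);print('top z',top,'rel',top-p[2])
for lo in(.003,.006):
    s=q[np.abs(q[:,2]-top)<lo];c=(np.percentile(s,1,axis=0)+np.percentile(s,99,axis=0))/2;print('cap c',c,'ext',np.ptp(s,axis=0),'rel',c-p,len(s))
# post
proj=lambda X:(lambda c:(np.array(m['intrinsics'])@(c/c[2]))[:2])(np.array(m['view'])[:3,:3]@X+np.array(m['view'])[:3,3])
u,v=proj(np.array([.6005,-.1388,.023])).round().astype(int);print('exp px',u,v)
h=34;u0,v0=max(u-h,0),max(v-h,0);w=im[v0:v+h+1,u0:u+h+1].astype(int)
for t in(195,205,215):
  mk=(w.min(2)>t).astype(np.uint8);cs,_=cv2.findContours(mk,0,1)
  if cs: c=cv2.convexHull(max(cs,key=cv2.contourArea));e=cv2.fitEllipse(c);print(t,e[0][0]+u0,e[0][1]+v0,e[1],ray(m,e[0][0]+u0,e[0][1]+v0,.023).round(4))
E
python3 rel.py w12
```

```text
clock: 20.12
position: [0.575, -0.1143, 0.0955]
ee_rot: [0.999, 0.035, 0.001, 0.0]
ft_force: [0.3, 0.0, 0.8]
grip_width: 0.375
[ 0.57504582 -0.11428119  0.09553057] [9.99375707e-01 3.53197873e-02 7.99538484e-04 2.63201933e-04] [ 0.23771833 -0.66463773 -0.13390088]
top z 0.1387257142755191 rel 0.04319514276451139
cap c [ 0.57684228 -0.11259338  0.13870862] ext [0.02164336 0.03413583 0.00592413] rel [0.00179646 0.00168781 0.04317805] 179
cap c [ 0.57675206 -0.11260109  0.13871114] ext [0.02165651 0.03423859 0.01194632] rel [0.00170623 0.0016801  0.04318056] 359
exp px 291 171
195 292.3156089782715 174.93034744262695 (70.0756607055664, 132.38780212402344) [ 0.5976 -0.1404  0.023 ]
205 289.80898666381836 164.45742797851562 (53.20880889892578, 59.045494079589844) [ 0.6058 -0.1376  0.023 ]
215 290.9065055847168 170.97753143310547 (45.4296760559082, 46.03654861450195) [ 0.6007 -0.139   0.023 ]
```

View pics/w12.png

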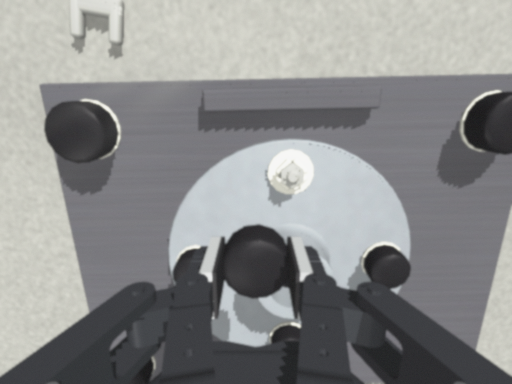

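The held cap is at (255,261) and the bare small post at (291,171), which agrees with the earlier fix. Next: the cap's offset in the grip.

```bash
cat > cap.py <<'E'
from h import *
cams.camera('wrist')
m=cams.camera_model('wrist');o=sensors.get_obs();im,d=cams.camera('wrist');P=cloud(m,d);p=o['position']
K=np.array(m['intrinsics'])
k=(d>0)&(d<.25)&(im.max(2)<75);k[:,:222]=0;k[:,290:]=0;k[:215]=0;k[305:]=0
q=P[k];q=q[(q[:,2]>p[2]+.02)&(q[:,2]<p[2]+.0365)]
top=np.percentile(q[:,2],90);print('p',p,'top rel',top-p[2])
for lo in(.002,.004,.007):
  s=q[q[:,2]>top-lo];c=(np.percentile(s,.5,axis=0)+np.percentile(s,99.5,axis=0))/2;print('rel',(c-p).round(4),'ext',np.ptp(s,axis=0).round(4),len(s))
# silhouette front edge and sides by ray at side-top height (rim+14)
g=im.max(2); 
for v in(235,245,255,265,275,285): print(v,[(u,int(g[v,u])) for u in range(206,306,6)])
E
python3 cap.py
```

```text
p [ 0.57488322 -0.11501072  0.09534053] top rel 0.03449643393580487
rel [-0.0004  0.0012  0.034 ] ext [0.0285 0.0322 0.0034] 2327
rel [0.0006 0.001  0.033 ] ext [0.0318 0.0327 0.0054] 2958
rel [0.001  0.0011 0.0316] ext [0.0323 0.0334 0.0084] 3312
235 [(206, 206), (212, 200), (218, 204), (224, 196), (230, 177), (236, 40), (242, 43), (248, 48), (254, 49), (260, 50), (266, 48), (272, 50), (278, 62), (284, 181), (290, 178), (296, 194), (302, 198)]
245 [(206, 181), (212, 206), (218, 169), (224, 43), (230, 37), (236, 48), (242, 57), (248, 69), (254, 79), (260, 77), (266, 78), (272, 72), (278, 49), (284, 48), (290, 54), (296, 205), (302, 203)]
255 [(206, 197), (212, 206), (218, 63), (224, 38), (230, 52), (236, 56), (242, 60), (248, 60), (254, 63), (260, 60), (266, 57), (272, 56), (278, 55), (284, 55), (290, 39), (296, 178), (302, 207)]
265 [(206, 206), (212, 195), (218, 46), (224, 46), (230, 59), (236, 62), (242, 61), (248, 58), (254, 56), (260, 52), (266, 56), (272, 54), (278, 55), (284, 37), (290, 37), (296, 64), (302, 205)]
275 [(206, 213), (212, 153), (218, 42), (224, 45), (230, 65), (236, 65), (242, 63), (248, 61), (254, 57), (260, 55), (266, 53), (272, 54), (278, 43), (284, 37), (290, 40), (296, 64), (302, 228)]
285 [(206, 66), (212, 67), (218, 41), (224, 181), (230, 63), (236, 60), (242, 62), (248, 59), (254, 56), (260, 52), (266, 50), (272, 49), (278, 41), (284, 54), (290, 38), (296, 53), (302, 47)]
```

```bash
python3 -m jog '[[[0.026,-0.025,0],[0,0,0],20],[[0,0,0],[0,0,0],20],[[0,0,0],[0,0,0],20]]'; python3 -m jog '[[[0,0,-0.025],[0,0,0],20],[[0,0,-0.01],[0,0,0],20],[[0,0,0],[0,0,0],20]]'
```

```text
clock: 20.7
position: [0.601, -0.1404, 0.0959]
ee_rot: [0.999, 0.035, 0.001, 0.001]
ft_force: [-0.3, 0.9, -0.6]
grip_width: 0.372
clock: 21.08
position: [0.6006, -0.1393, 0.0611]
ee_rot: [0.999, 0.035, 0.001, 0.001]
ft_force: [0.5, 0.1, -0.4]
grip_width: 0.376
```

```bash
python3 -m jog '[[[0,-0.0005,-0.015],[0,0,0],20],[[0,0,0],[0,0,0],20]]'; python3 cap.py | head -4;  python3 rel.py w13 | head -1
```

```text
clock: 21.32
position: [0.6009, -0.1398, 0.0461]
ee_rot: [0.999, 0.036, 0.002, 0.001]
ft_force: [-0.1, 0.8, 0.3]
grip_width: 0.377
p [ 0.60162899 -0.13976906  0.04709908] top rel 0.034470020847941506
rel [-0.0004  0.0011  0.0339] ext [0.0294 0.0319 0.0032] 2359
rel [-0.0003  0.0011  0.0329] ext [0.033  0.0325 0.0052] 3049
rel [0.0001 0.0013 0.0315] ext [0.0333 0.0333 0.0082] 3387
[ 0.60205675 -0.13983231  0.04774654] [0.99936051 0.03561576 0.00299031 0.00107036] [-0.56855766 -1.03443624 -0.00718767]
```

View pics/w13.png

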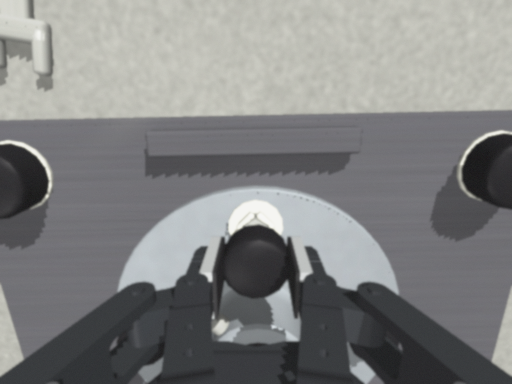

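The cap is lined up just above the post, whose flange shows at (257,215).

```bash
python3 -m jog '[[[-0.001,0,-0.012],[0,0.005,0],20],[[0,0,-0.004],[0,0,0],20],[[0,0,0],[0,0,0],20]]' 80; python3 -m jog '[[[0,0,0],[0,0,0],20]]'
```

```text
clock: 21.9
position: [0.6011, -0.1399, 0.0308]
ee_rot: [0.999, 0.036, 0.0, 0.001]
ft_force: [-0.2, -0.3, 0.8]
grip_width: 0.368
clock: 22.02
position: [0.6011, -0.1399, 0.0308]
ee_rot: [0.999, 0.036, 0.0, 0.001]
ft_force: [0.4, 0.2, -0.7]
grip_width: 0.368
```

```bash
python3 -m jog '[[[0,0,-0.009],[0,0,0],20],[[0,0,-0.002],[0,0,0],20],[[0,0,0],[0,0,0],20]]'; python3 -m jog '[[[0,0,-0.003],[0,0,0],20],[[0,0,0],[0,0,0],20]]'
```

```text
clock: 22.4
position: [0.6011, -0.1399, 0.0191]
ee_rot: [0.999, 0.036, 0.0, 0.001]
ft_force: [-0.6, 0.2, -0.5]
grip_width: 0.367
clock: 22.65
position: [0.6011, -0.1398, 0.0165]
ee_rot: [0.999, 0.036, 0.0, 0.001]
ft_force: [-2.5, 1.0, 3.4]
grip_width: 0.368
```

Bead contact at z=0.0165, as expected. Pressing.

```bash
python3 -m jog '[[[0,0,-0.003],[0,0,0],20]]'; python3 -m jog '[[[-0.0005,0,-0.004],[0,0,0],20]]'
```

```text
clock: 22.78
position: [0.6014, -0.1398, 0.0145]
ee_rot: [0.999, 0.036, 0.001, 0.001]
ft_force: [-4.8, 0.6, 8.5]
grip_width: 0.365
clock: 22.9
position: [0.6007, -0.1399, 0.0104]
ee_rot: [0.999, 0.035, 0.001, 0.001]
ft_force: [-1.0, 1.0, -2.7]
grip_width: 0.371
```

```bash
python3 -m jog '[[[-0.0005,0,-0.0045],[0,0,0],20]]'
```

```text
clock: 23.02
position: [0.6008, -0.1399, 0.0089]
ee_rot: [0.999, 0.035, 0.001, 0.002]
ft_force: [-24.4, 3.8, 61.8]
grip_width: 0.371
```

Clicked (force fell to −2.7 N) and now on the seat. Easing to a steady firm press.

```bash
python3 -m jog '[[[0,0,0],[0,0,0],20],[[-0.0005,0,-0.001],[0,0,0],20]]'; python3 -m jog '[[[-0.0005,0,-0.001],[0,0,0],20],[[-0.0005,0,-0.001],[0,0,0],20]]';python3 -m jog '[[[0,0,-0.001],[0,0,0],20]]'
```

```text
clock: 23.28
position: [0.6012, -0.14, 0.0093]
ee_rot: [0.999, 0.035, 0.002, 0.002]
ft_force: [-3.3, 0.3, 8.7]
grip_width: 0.365
clock: 23.52
position: [0.6012, -0.14, 0.0093]
ee_rot: [0.999, 0.035, 0.003, 0.003]
ft_force: [-5.6, 1.6, 13.5]
grip_width: 0.371
clock: 23.65
position: [0.6014, -0.14, 0.0093]
ee_rot: [0.999, 0.035, 0.003, 0.003]
ft_force: [-8.2, 0.3, 15.2]
grip_width: 0.367
```

```bash
python3 -m jog '[[[-0.001,0,-0.001],[0,0,0],20],[[-0.001,0,-0.0012],[0,0,0],20]]'
python3 - <<'E'
from h import *
m=cams.camera_model('wrist');im,d=cams.camera('wrist');P=cloud(m,d)
c=P[(np.hypot(P[...,0]-.6007,P[...,1]+.139)<.006)&(d>0)&(P[...,2]<.06)];print('top z',np.median(c[:,2]),len(c))
# other capped small nuts / large caps reference
for n,(x,y) in dict(large=(.6215,.0189)).items():
  c=P[(np.hypot(P[...,0]-x,P[...,1]-y)<.006)&(d>0)];print(n,np.median(c[:,2]) if len(c) else None,len(c))
cv2.imwrite('pics/w14.png',im[:,:,::-1])
im,d=cams.camera('top');cv2.imwrite('pics/t14.png',im[:,:,::-1]);P2=cloud(cams.camera_model('top'),d)
im,d=cams.camera('scene');cv2.imwrite('pics/s14.png',im[:,:,::-1])
o=sensors.get_obs();print(o['position'],o['ft_force'],o['clock'],o['grip_width'])
E
```

```text
clock: 23.9
position: [0.6014, -0.14, 0.0093]
ee_rot: [0.999, 0.035, 0.005, 0.003]
ft_force: [-3.1, -0.1, 12.3]
grip_width: 0.365
top z 0.04355739077160174 458
large None 0
[ 0.60140622 -0.13999959  0.00931107] [-3.13581305  0.15898628 12.05025346] 24.05 0.37023080446885215
```

View pics/w14.png

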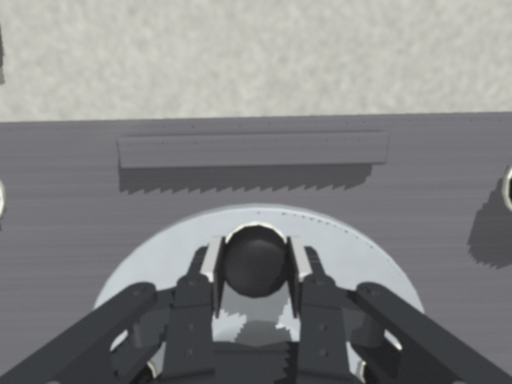

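View pics/s14.png

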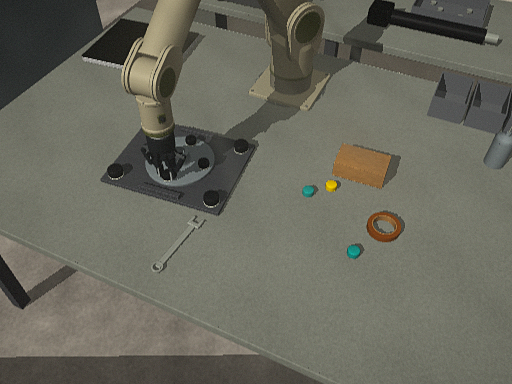

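View pics/t14.png

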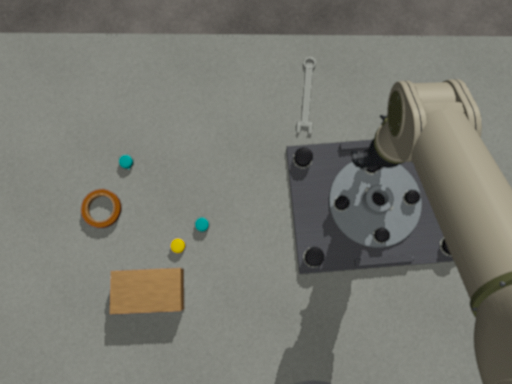

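Run:
```python
import cv2,numpy as np
a=cv2.imread('pics/top0.png').astype(int);b=cv2.imread('pics/t14.png').astype(int)
for n,(x0,y0,x1,y1) in dict(spanner=(290,50,325,137),tape=(75,180,127,235),carton=(100,262,190,320),teals=(112,150,140,175),tealA=(190,213,215,240),yel=(165,233,190,258)).items():
    print(n,np.abs(a-b).max(2)[y0:y1,x0:x1].max(),(np.abs(a-b).max(2)[y0:y1,x0:x1]>40).sum())
from workcell import sensors;o=sensors.get_obs();print(o['ft_force'],o['position'])
```

```text
spanner 8 0
tape 12 0
carton 9 0
teals 11 0
tealA 11 0
yel 8 0
[-3.13581305  0.15898628 12.05025346] [ 0.60140622 -0.13999959  0.00931107]
```

```bash
python3 -c "
from workcell import manip
print(manip.hand_in())"
```

```text
the job is handed in; nothing more can be done
None
```

Both caps are clicked onto their matching nuts. I handed the job in at about 24 s with the fingers still gripping the small cap and pressing it down at about 12 N.

- **Large cap:** it clicked (force fell to −4.5 N) and was then held at about 16 N. After release its top read 40.6 mm, against 40 mm for the nuts that already had caps.
- **Small cap:** it clicked (force fell to −2.7 N) and was seated. Its top read 43.6 mm against 43 mm, the same small offset as the large cap. About 3 N of sideways force remained at the end.
- **Bystanders:** the before and after top pictures match around the spanner, carton, tape and the turquoise and yellow look-alikes, so none of them moved.

**Checks that disagreed:**
- The fingertips sat about 40 mm higher than the reported TCP and the stated tip reach imply, so my first grasp closed above the large cap without touching it. I corrected this from the camera depth.
- The wrist force spiked to about 60 N just after each click. That is under the 120 N wrist limit, and I eased off right away. It came through the fingers and the held cap, not the gripper body.

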